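# Clamp a circuit board with the ratchet lever of a two-pillar clamp

### The job

Clamp the circuit board for inspection: turn the clamp's ratchet lever clockwise (seen from above) until the nut is pulled up firmly, about 12 newtons at the knob and never as much as 30. The lever can only swing between the two pillars, so at the end of each stroke lift it off its serrations, swing it back, let it drop in again and go on. When the nut is firm, lift the lever once more, park it back beside the pillar where its strokes begin (the right-hand one seen from the robot) and leave it fully down in its serrations, with the board not shifted and the loupe and the flux bottle undisturbed.

Things in the scene. Friction and masses are not known exactly. Their poses are not given: they have to be found in the camera images.
- press: Board clamp fixed to the bench: grey base plate 240 x 180 x 12 mm, two steel pillars (16 mm thick, 118 mm tall, at x = -50, y = +40 and -40 mm), crossbar between them (top at 76 mm), on it the ratchet nut and black lever. Origin: centre of the base's underside at bench height; z up, x along the long side away from the robot, y left. The lever works on the -x side of the pillars.
- screw_axis (a point): Point on the vertical axis of nut and lever (clamp x = -50 mm, y = 0), 90 mm above the bench, at the serrations. There are 18 serrations, one every 20 degrees, with about 2 degrees of play. Let go, the lever may drop in at once or rest on their tops until it is turned a little.
- knob (a point): Centre of the upright round knob on the lever's end, 85 mm from the screw axis. Knob 38 mm high, 24 mm across from here up, tapering to 19 mm at its foot; its top is 15 mm above this point, the top of the 14 mm wide lever arm 24 mm below. This point is 129 mm above the bench with the lever fully down, up to 4 mm higher on the tops of the serrations, 8 mm higher fully lifted.
- lever (a joint): Lever angle, rad: 0 against the right-hand (-y) pillar, growing clockwise seen from above to 2.37 against the left-hand pillar. In the clamp's frame the lever points at 248 degrees minus this angle (anticlockwise from x). A spring holds it down (3 N, 5 N lifted, plus 1.5 N weight). Lifted 4 to 8 mm it turns freely; down, it turns the nut both ways, so unlifted it loosens on the way back.
- nut (a joint): Angle of the ratchet nut, rad, growing clockwise (tightening); starts between 0.4 and 1.5. Steady drag 0.2 N m, about 2.5 N at the knob. From 4.0, board gripped, it stiffens step by step: 6 N at the knob from 4.0, 9.5 N from 4.1, 14 N from 4.2, 21 N from 4.3, 30 N from 4.4; past 4.5 it is overtightened. It stays where it is left, and loosens with little force.
- plate: Aluminium pressure plate 32 x 98 x 12 mm under the crossbar, guided on the pillars; origin at the centre of its underside. The nut drives it down 3 mm a turn on to the board.
- board: Green circuit board 150 x 54 x 2 mm with low parts, lying loose on two rests with its front end under the pressure plate; origin at the centre of its underside, 22 mm above the bench, x along its length.
- loupe_center (a point): Centre of a loose black loupe, a cylinder 30 mm across and 32 mm high, standing on the base plate to the left of the board. Leave it alone.
- flux: Loose amber flux bottle, 40 mm across and 100 mm high, standing on the bench to the right of the clamp; origin at its foot. Leave it alone.
Things that resemble listed ones, but are neither listed nor needed, are in the scene too. Of the things that look like the board, the largest one is meant.

How it is judged:
On the way:
1. the ratchet nut has been pulled up firmly (past 4.12 rad: more than about 9 N at the knob) (value of joint nut above 4.12 rad), for 0.1 s.
At the end, for the whole second after the job is handed in: The nut is still tight (beyond 3.9 rad), the plate presses on the board (over 10 N), the lever is at rest within 30 degrees (0.55 rad) of the right-hand pillar and fully down (knob within 1.5 mm of seated height), the board is flat and within 1 cm, loupe and bottle within 2 cm of where they were (value of joint nut above 3.9 rad and contact force between plate and board above 10 N and value of joint lever below 0.55 rad and z of knob in the frame of press below 0.1305 m and velocity of joint lever below 0.05 rad/s and horizontal distance between board and press below 0.024 m and angle between board's own z axis and vertical below 0.05 rad and distance of each of loupe_center, flux from where it was at the start of the episode below 0.02 m); the robot touches nothing.
It fails at once if the nut is overtightened (past 4.5 rad, over 30 N at the knob) (value of joint nut above 4.5 rad).
It fails at once if the board is shifted by more than 1 cm (distance of board from where it was at the start of the episode above 0.01 m).
It fails at once if the loupe is displaced by more than 2 cm (distance of loupe_center from where it was at the start of the episode above 0.02 m).
It fails at once if the flux bottle is displaced or tipped (distance of flux from where it was at the start of the episode above 0.02 m or angle between flux's own z axis and vertical above 0.5 rad).
It also fails if it takes over 72 s, if anything falls off the work surface, if the arm or the gripper's body presses on something with over 40 N, if the wrist force passes 120 N, or if a joint passes its speed limit or range.

### The arm

A 6-joint arm with a two-finger parallel gripper is mounted at the origin on the work surface. World frame = base frame: x ahead of the robot, y to its left, z up, the work surface at z = 0. Lengths are in m, angles in rad, forces in N, time in s.
With the tool pointing down it reaches from about 0.35 to 0.975 m from the base axis. Payload 4.9 kg.
Tool frame: the origin (TCP) lies midway between the tips of the shut fingers; the grasp point (between the pads) lies ctrl.grip_depth behind it (ctrl.grip_depth is the distance from the TCP to the grasp point, in m); z points along the fingers, y is the line along which they close (so a half turn about z gives the same grasp; the last joint's range is limited). The gripper opens to 85 mm and grips with 20 to 120 N. Pads are 22 mm wide; open, the fingers measure 114 mm over their backs; the gripper's body (76 mm by 85 mm) begins 54 mm behind the grasp point. The pads swing forward as they close: fully open they stand 13 mm farther back than shut.
Start: joints at [1.169, 0.053, 1.613, -0, 1.476, -0.119], TCP at [0.174, 0.6, 0.198] pointing down, gripper open.
Joint ranges: [-3.01, 3.01], [-1.01, 2.22], [0.06, 2.58], [-1.02, 4.17], [0.09, 2.62], [-3.14, 3.14]. Speed limits (rad/s): [2.57, 2.57, 3.14, 3.14, 3.14, 3.14].

### API

Orientations are given as a rotation vector (axis times angle).
In Python, from station import ctrl, get_image, camera_model gives the robot as it stands. The module is installed in compiled form; this text tells all that it offers.
- The arm moves only by the shell command python3 -m crank 'ROWS' [FORCE]. ROWS is JSON, a list of rows, each a list of 7 numbers: the shift along the tool's x, y, z in mm, then the turn, a rotation vector about the tool's x, y, z in rad, then the opening, from -1 (shut) to 1 (fully open). A call has exactly 10 rows; each row shifts and turns the commanded pose from where the row before left it, along the tool's axes as they then stand; what a row does not reach is not made up. A row lasts 1/12 s, in which the tool goes at most 41.7 mm and 7.16 degrees, less where a joint would pass 70% of its speed; a pose out of reach is approached as far as the arm can. A call with a gripper value outside its range is refused whole. The fingers move at their own pace and stop on an object; FORCE is the grip in N (left out, the last holds). Time passes only in rows, so rows that do not move let the fingers close, or fill a call up. It gives the time, the measured TCP pose, the force, the opening and the grip force at its end, in the units of the state.
- ctrl.get_obs(): the state, without advancing time (a new reading comes with each control period).
- get_image(name): name is "scene" or "top" or "wrist"; returns the picture (480x640x3 uint8, red, green, blue); there is no depth.
- camera_model(name): a dict with "vertical_fov" (degrees; the focal length in pixels is half the picture's height over the tangent of half this angle, whatever the lens; pixels are square), "cx", "cy" (the principal point, pixels), "R" (3x3) and "t" (3): a world point X has camera coordinates R X + t; the wrist camera has in their place "hand_eye" (4x4, takes a point from camera to tool coordinates, whose origin is the TCP and whose axes are the flange's). Camera axes: x right, y down, z forward; pixel columns grow to the right and rows downward; lengths in m; the calibration is good to about 2 mm. A picture is of the moment at which its call begins: read the wrist's pose just before it. camera_model takes no time and is no camera call.
- ctrl.finish_job(): hands the job in; it is judged then, once.
The state is a dict: "t": time; "q": joint angles; "dq": joint speeds; "effort": joint torques, N m; "tool_pos": TCP position; "tool_rot": TCP orientation; "contact_force": force on the tool from outside, world axes, zero at the start; "wrist_torque": the same for the moment, N m; "opening": finger opening in m; "grip_force": force on a finger pad.
Only numpy, scipy, OpenCV 4.12 (cv2) and the standard library are available. Lean on these libraries where they do the work, as an engineer would, in place of code of your own. Each camera call takes 0.05 s, during which the arm holds its last target. There are 200 camera calls.

## Working session

There is one attempt and no reset: what is moved stays moved. The work goes in short steps, Python scripts to look and compute and a shell command to move; the robot and the scene stay as the last step left them, time stands still between calls to the robot, and variables do not carry over. Pictures are saved under pics/ and viewed, at most 10 in all, crops included, and the job is handed in when it is done.

```bash
mkdir -p pics
python3 - <<'E'
from station import ctrl,get_image,camera_model
import cv2,numpy as np
o=ctrl.get_obs();print({k:np.round(v,3) for k,v in o.items()},ctrl.grip_depth)
for n in("scene","top"):
    cv2.imwrite(f"pics/{n}0.png",get_image(n)[:,:,::-1])
for n in("scene","top","wrist"):print(n,camera_model(n))
E
```

```text
{'t': np.float64(0.0), 'q': array([ 1.169,  0.053,  1.614,  0.   ,  1.476, -0.119]), 'dq': array([-0.   ,  0.   , -0.001, -0.001, -0.   , -0.   ]), 'effort': array([-1.0000e-03, -3.9369e+01, -3.7017e+01, -0.0000e+00,  7.0000e-03,
       -0.0000e+00]), 'tool_pos': array([0.174, 0.6  , 0.197]), 'tool_rot': array([-4.43e-01, -3.11e+00,  3.00e-03]), 'contact_force': array([ 0.105,  0.243, -0.21 ]), 'wrist_torque': array([ 0.016, -0.002, -0.007]), 'grip_force': np.float64(0.0), 'opening': np.float64(0.085)} 0.0187
scene {'vertical_fov': 49.30605407832802, 'cx': 323.41843289119953, 'cy': 233.7368916111377, 'R': array([[-0.82985104,  0.55780082, -0.01433519],
       [ 0.46418078,  0.67585783, -0.57249663],
       [-0.30965054, -0.48174104, -0.81978175]]), 't': array([ 0.57388776, -0.15464077,  1.11412218])}
top {'vertical_fov': 47.05642229577417, 'cx': 323.1868378860296, 'cy': 245.88670984429783, 'R': array([[ 0.02169241, -0.99965286,  0.01495352],
       [-0.9919389 , -0.02338797, -0.12454003],
       [ 0.12484653, -0.01213141, -0.9921019 ]]), 't': array([-0.11288381,  0.61891632,  0.92458548])}
wrist {'vertical_fov': 64.91975829168872, 'cx': 321.3629217507126, 'cy': 238.40639305475216, 'hand_eye': array([[-5.12437201e-04, -9.50427829e-01, -3.10944817e-01,
         8.07221114e-02],
       [ 9.99999449e-01, -7.71777515e-04,  7.11000463e-04,
        -2.27493325e-04],
       [-9.15734844e-04, -3.10944281e-01,  9.50427701e-01,
        -1.75730225e-01],
       [ 0.00000000e+00,  0.00000000e+00,  0.00000000e+00,
         1.00000000e+00]])}
```

View pics/scene0.png

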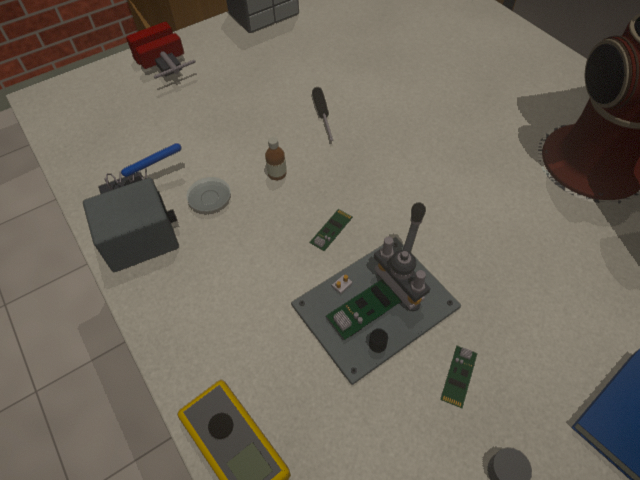

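View pics/top0.png

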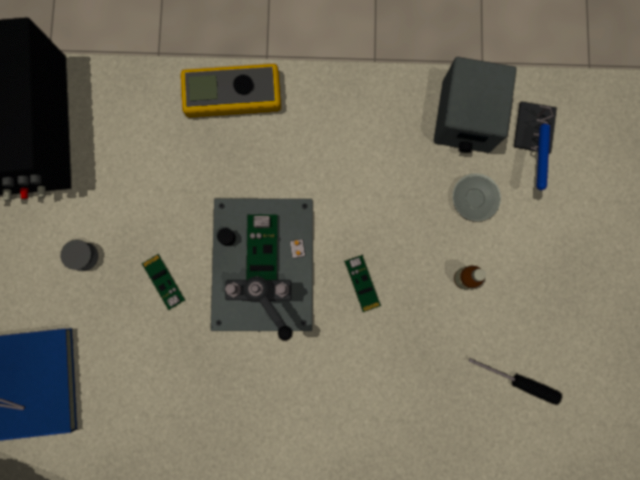

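The top view shows the clamp base with corners near (214,198), (313,198), (314,330) and (211,330), and the knob at (285,333). There are three board-like things: (262,245), (163,282) and (363,283). The one at (262,245) is meant, because it is the largest and lies under the plate. The loupe is at (227,237), with a dark cap at (79,255) that only resembles it. The bottle is at (471,277). I'll confirm with one enlarged crop.

```bash
cat > h.py <<'E'
import numpy as np,cv2
from station import ctrl,get_image,camera_model
from scipy.spatial.transform import Rotation as Ro
def ray(name,u,v,obs=None):
    m=camera_model(name);f=240/np.tan(np.radians(m["vertical_fov"]/2))
    d=np.array([(u-m["cx"])/f,(v-m["cy"])/f,1])
    if name=="wrist":
        H=np.array(m["hand_eye"]);R=Ro.from_rotvec(obs["tool_rot"]).as_matrix()
        return obs["tool_pos"]+R@H[:3,3],R@H[:3,:3]@d
    R=np.array(m["R"]);return -R.T@m["t"],R.T@d
def at(name,u,v,z,obs=None):
    c,d=ray(name,u,v,obs);return c+d*(z-c[2])/d[2]
E
python3 - <<'E'
from h import *
im=cv2.imread("pics/top0.png")
cv2.imwrite("pics/topc.png",cv2.resize(im[185:345,200:400],None,fx=4,fy=3.75,interpolation=cv2.INTER_CUBIC) if 0 else cv2.resize(im[190:340,200:400],None,fx=4,fy=4,interpolation=cv2.INTER_CUBIC))
for p in[(214,198),(313,198),(314,330),(211,330)]:print(at("top",*p,.012).round(4))
for p in[(233,289),(282,289)]:print('pil',at("top",*p,.118).round(4))
print('knob',at("top",285,333,.144).round(4),at("scene",418,211,.144).round(4))
print('flux',at("top",476,272,.1).round(4),'loupe',at("top",227,236,.044).round(4))
E
```

```text
[0.7076 0.1007 0.012 ]
[ 0.7121 -0.0788  0.012 ]
[ 0.4748 -0.0862  0.012 ]
[0.4709 0.095  0.012 ]
pil [0.5392 0.0436 0.118 ]
pil [ 0.5409 -0.034   0.118 ]
knob [ 0.4728 -0.0422  0.144 ] [ 0.4783 -0.0333  0.144 ]
flux [ 0.5766 -0.3489  0.1   ] loupe [0.6341 0.0689 0.044 ]
```

View pics/topc.png

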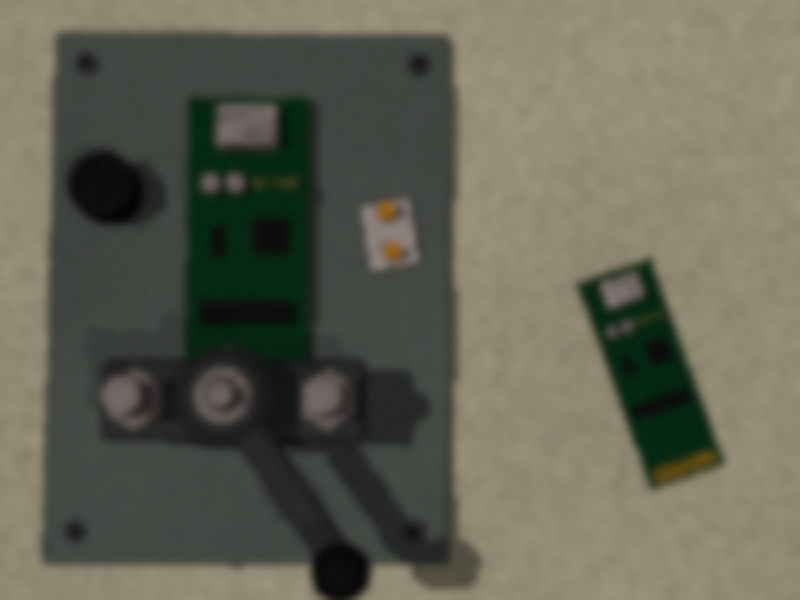

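The crop confirms it: the large green board lies under the crossbar with its front end at crop (250,350), and the lever runs to the knob at crop (340,572). From the measurements, the screw axis is near (0.5405, 0.006), the clamp yaw is about 0.023 rad and the lever is at about 34°. Next I go above the knob with tool y tangential, in the tightening direction.

```bash
python3 -m crank '[[-23.3,-26.6,0,0,0,0,1],[-23.3,-26.6,0,0,0,0,1],[-23.3,-26.6,0,0,0,0,1],[-23.3,-26.6,0,0,0,0,1],[-23.3,-26.6,0,0,0,0,1],[-23.3,-26.6,0,0,0,0,1],[-23.3,-26.6,0,0,0,0,1],[-23.3,-26.6,0,0,0,0,1],[-23.3,-26.6,0,0,0,0,1],[-23.3,-26.6,0,0,0,0,1]]' 50
python3 -m crank '[[-23.3,-26.6,0,0,0,0,1],[-23.3,-26.6,0,0,0,0,1],[-23.3,-26.6,0,0,0,0,1],[-23.3,-26.6,0,0,0,0,1],[-23.3,-26.6,0,0,0,0,1],[-23.3,-26.6,0,0,0,0,1],[-23.3,-26.6,0,0,0,0,1],[-23.3,-26.6,0,0,0,0,1],[-23.3,-26.6,0,0,0,0,1],[-23.3,-26.6,0,0,0,0,1]]'
python3 -m crank '[[0,0,0,0,0,-0.09,1],[0,0,0,0,0,-0.09,1],[0,0,0,0,0,-0.09,1],[0,0,0,0,0,-0.09,1],[0,0,0,0,0,-0.09,1],[0,0,0,0,0,-0.09,1],[0,0,0,0,0,-0.09,1],[0,0,0,0,0,-0.09,1],[0,0,0,0,0,-0.09,1],[0,0,0,0,0,-0.09,1]]'
python3 - <<'E'
from h import *
o=ctrl.get_obs();cv2.imwrite("pics/w1.png",get_image("wrist")[:,:,::-1])
import json;json.dump({k:np.array(o[k]).tolist() for k in("tool_pos","tool_rot","q")},open("w1.json","w"));print(o["tool_pos"],o["tool_rot"],o["q"],Ro.from_rotvec(o["tool_rot"]).as_matrix().round(3))
E
```

```text
t: 0.93
tool_pos: [0.3239, 0.278, 0.1977]
tool_rot: [-0.442, -3.11, 0.0]
contact_force: [1.1, 0.3, -0.2]
opening: 0.0856
grip_force: 0.0
t: 1.77
tool_pos: [0.4735, -0.0425, 0.1978]
tool_rot: [-0.444, -3.11, -0.0]
contact_force: [0.5, 0.3, 0.3]
opening: 0.0854
grip_force: 0.0
t: 2.6
tool_pos: [0.473, -0.0406, 0.1976]
tool_rot: [0.961, -2.99, -0.001]
contact_force: [-0.3, -0.2, -0.7]
opening: 0.0855
grip_force: 0.0
[ 0.47304326 -0.04064924  0.19759748] [ 9.60569296e-01 -2.99021595e+00 -8.74742692e-04] [-2.42652826e-01 -3.18815239e-01  1.95063224e+00  1.21227403e-05
  1.51081578e+00 -2.43509995e+00] [[-0.813 -0.582 -0.001]
 [-0.582  0.813  0.   ]
 [ 0.001  0.001 -1.   ]]
```

View pics/w1.png

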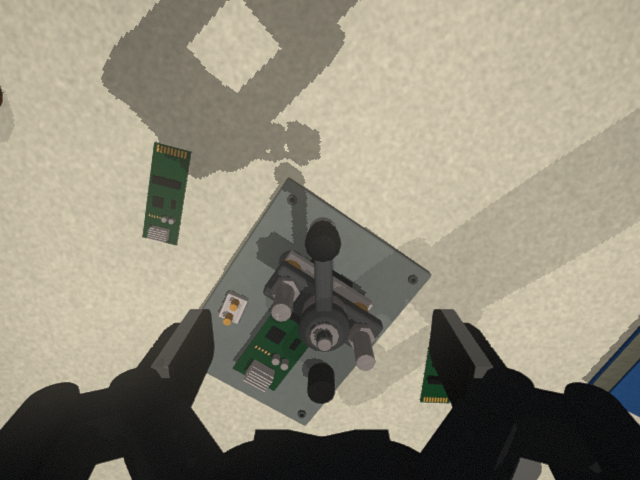

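The wrist view shows the knob top at about (323,236), the lever arm running straight down the image to the nut cap at (325,337), and the two pillars at (283,300) and (365,350). All as expected.

Run:
```python
from h import *
import json;o={k:np.array(v) for k,v in json.load(open("w1.json")).items()}
k=at("wrist",323,235,.144,o);a=at("wrist",325,338,.11,o)
print(k,[at("wrist",325,338,z,o).round(4) for z in(.1,.11,.12)],at("wrist",282,300,.118,o),at("wrist",366,352,.118,o))
R=Ro.from_rotvec(o["tool_rot"]).as_matrix();print("tool delta mm",1000*R.T@(k-o["tool_pos"]))
```

```text
[ 0.46578559 -0.04365637  0.144     ] [array([0.5493, 0.0186, 0.1   ]), array([0.5441, 0.0147, 0.11  ]), array([0.5389, 0.0109, 0.12  ])] [ 0.53201511 -0.03392092  0.118     ] [0.53142147 0.04542813 0.118     ]
tool delta mm [ 7.61547856  1.73932035 53.60396885]
```

Run:
```python
from h import *
import json;o={k:np.array(v) for k,v in json.load(open("w1.json")).items()}
print("wrist corners",at("wrist",288,178,.012,o),at("wrist",431,273,.012,o),at("wrist",305,425,.012,o))
print("scene corners",[at("scene",*p,.012).round(4) for p in[(292,303),(352,381),(460,303),(398,235)]])
print("scene pillars",at("scene",389,241,.118),at("scene",419,275,.118),"knob",[at("scene",418,p,.144).round(4) for p in(206,209,212)])
for n in("top","scene"):print(ray(n,320,240))
print(ray("wrist",320,240,o))
im=cv2.imread("pics/w1.png")
a=cv2.resize(im[200:380,220:420],None,fx=2.6,fy=2.6,interpolation=cv2.INTER_CUBIC)
b=cv2.resize(cv2.imread("pics/scene0.png")[190:320,360:470],None,fx=2.5,fy=2.5,interpolation=cv2.INTER_CUBIC)
c=np.zeros((468,795,3),np.uint8);c[:,:520]=a;c[:b.shape[0],520:]=b
cv2.imwrite("pics/cmp.png",c)
```

```text
wrist corners [ 0.47237376 -0.07933803  0.012     ] [0.4677631 0.0967492 0.012    ] [0.70663288 0.10339901 0.012     ]
scene corners [array([ 0.711 , -0.0695,  0.012 ]), array([0.7054, 0.1029, 0.012 ]), array([0.4686, 0.0961, 0.012 ]), array([ 0.4673, -0.0784,  0.012 ])]
scene pillars [ 0.5419497  -0.02573771  0.118     ] [0.54298123 0.05206386 0.118     ] knob [array([ 0.4716, -0.0414,  0.144 ]), array([ 0.4757, -0.0365,  0.144 ]), array([ 0.4797, -0.0317,  0.144 ])]
(array([ 0.50094461, -0.0871529 ,  0.99605087]), array([ 0.13531445, -0.00610222, -0.99085833]))
(array([0.89301116, 0.32111848, 0.8330325 ]), array([-0.29866619, -0.47729268, -0.82654485]))
(array([ 0.40738364, -0.08702851,  0.37338139]), array([ 0.25757859,  0.18110599, -0.9491495 ]))
```

View pics/cmp.png

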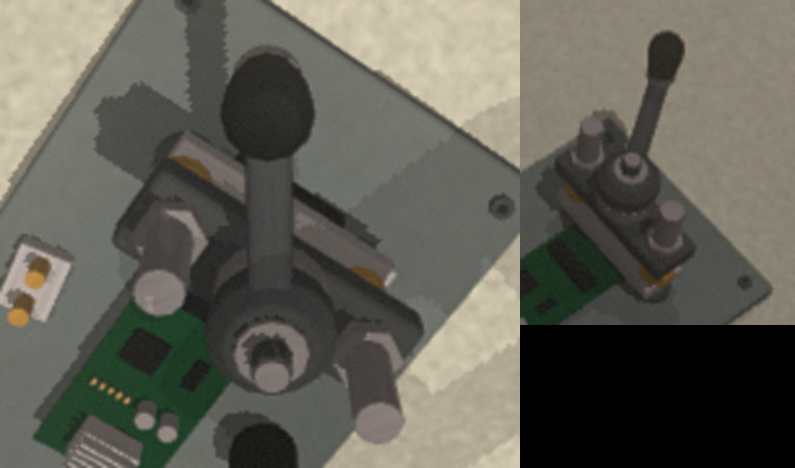

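Enlarged, the pillar tops in the wrist view are at full-image (281.5,312) and (366,362), and the knob's top disc centre is at about (322.7,244). My earlier picks were on their sides.

Run:
```python
from h import *
import json;o={k:np.array(v) for k,v in json.load(open("w1.json")).items()}
p=at("wrist",281.5,312,.118,o);q=at("wrist",365.8,362,.118,o);print(p,q,(p+q)/2)
R=Ro.from_rotvec(o["tool_rot"]).as_matrix()
for v in(242,245):
    k=at("wrist",322.7,v,.144,o);print(k,"tool mm",1000*R.T@(k-o["tool_pos"]))
p=at("scene",520/1,0,.1)
p=at("scene",360+72/2.5,190+125/2.5,.118);q=at("scene",360+152/2.5,190+209/2.5,.118);print("scene",p,q,(p+q)/2)
print(at("scene",360+147/2.5,190+47/2.5,.144),at("scene",360+147/2.5,190+40/2.5,.144))
```

```text
[ 0.5406768 -0.0285944  0.118    ] [0.53888569 0.05099457 0.118     ] [0.53978125 0.01120009 0.118     ]
[ 0.46972544 -0.04106579  0.144     ] tool mm [ 2.90401475  1.55077571 53.6006803 ]
[ 0.47138055 -0.03987859  0.144     ] tool mm [ 0.8671431   1.55197816 53.59932468]
scene [ 0.54099123 -0.02749806  0.118     ] [0.53899748 0.05169436 0.118     ] [0.53999436 0.01209815 0.118     ]
[ 0.47431133 -0.03611974  0.144     ] [ 0.47052859 -0.04065063  0.144     ]
```

The axis is near (0.540, 0.010), with the knob at about (0.4705, −0.0405) and the lever at about 33°. I descend and grip.

```bash
python3 -m crank '[[2,1.5,0,0,0,0,1],[0,0,10,0,0,0,1],[0,0,10,0,0,0,1],[0,0,10,0,0,0,1],[0,0,10,0,0,0,1],[0,0,10,0,0,0,1],[0,0,10,0,0,0,1],[0,0,10,0,0,0,1],[0,0,10,0,0,0,1],[0,0,4,0,0,0,1]]' 50
python3 -m crank '[[0,0,0,0,0,0,-0.3],[0,0,0,0,0,0,-0.3],[0,0,0,0,0,0,-1],[0,0,0,0,0,0,-1],[0,0,0,0,0,0,-1],[0,0,0,0,0,0,-1],[0,0,0,0,0,0,-1],[0,0,0,0,0,0,-1],[0,0,0,0,0,0,-1],[0,0,0,0,0,0,-1]]' 50
```

```text
t: 3.48
tool_pos: [0.4699, -0.0404, 0.112]
tool_rot: [0.953, -2.991, -0.002]
contact_force: [-0.1, 0.3, -0.4]
opening: 0.0854
grip_force: 0.0
t: 4.32
tool_pos: [0.4709, -0.0407, 0.1142]
tool_rot: [0.954, -2.993, 0.0]
contact_force: [-0.9, -1.0, -1.1]
opening: 0.0001
grip_force: 0.0
```

The fingers shut on nothing, so I look.

Run:
```python
from h import *
a=get_image("wrist")[:,:,::-1];b=get_image("scene")[:,:,::-1]
c=np.zeros((560,800,3),np.uint8);c[:300,:400]=cv2.resize(a,(400,300));c[:300,400:]=cv2.resize(b,(400,300))
c[300:,:400]=cv2.resize(a[150:358,150:470],(400,260));c[300:,400:]=cv2.resize(b[180:310,340:540],(400,260))
cv2.imwrite("pics/g1.png",c);print(ctrl.get_obs()["opening"])
```

```text
-0.00018503170573944553
```

View pics/g1.png

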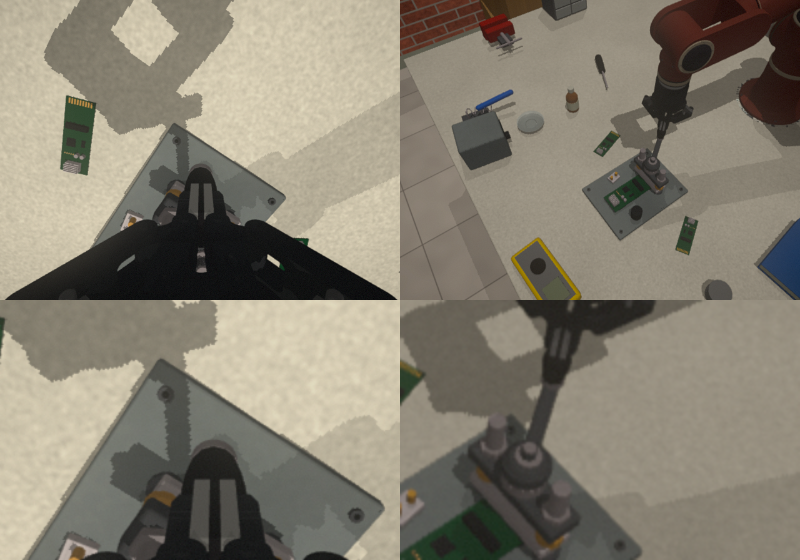

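Run:
```python
from h import *
def proj(n,X):
    m=camera_model(n);f=240/np.tan(np.radians(m["vertical_fov"]/2));c=np.array(m["R"])@X+m["t"];return m["cx"]+f*c[0]/c[2],m["cy"]+f*c[1]/c[2]
o=ctrl.get_obs();T=o["tool_pos"]
a=get_image("scene")[:,:,::-1];b=get_image("top")[:,:,::-1]
a0=cv2.imread("pics/scene0.png");b0=cv2.imread("pics/top0.png")
def crop(im,x,y,s=4,w=100,h=75):return cv2.resize(im[y:y+h,x:x+w],None,fx=s,fy=s,interpolation=cv2.INTER_CUBIC)
def mark(c,n,x,y):
    for z,col in((T[2],(0,0,255)),(T[2]+.0187,(0,255,0)),(.144,(255,255,0))):
        u,v=proj(n,np.array([T[0],T[1],z]));cv2.circle(c,(int((u-x+.5)*4),int((v-y+.5)*4)),3,col,-1)
    return c
A=crop(a,370,185);B=crop(b,230,270);A0=mark(crop(a0,370,185),"scene",370,185);B0=mark(crop(b0,230,270),"top",230,270)
cv2.imwrite("pics/g2.png",np.vstack([np.hstack([A,A0]),np.hstack([B,B0])]))
```

```text
(no output)
```

View pics/g2.png

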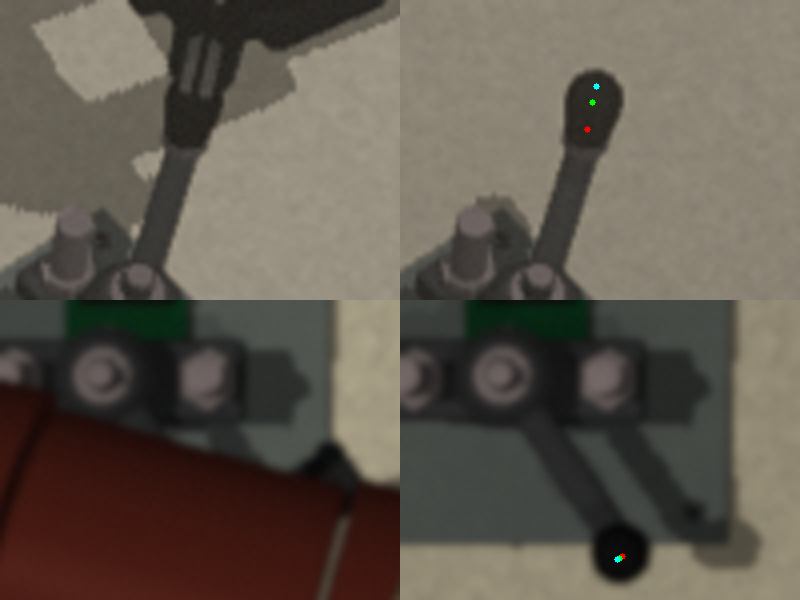

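The live scene crop shows the grey pads ending at the knob's top at about (200,97), with the whole knob visible below. So the fingers shut above it: the real fingertips stand about 30 mm behind the reported TCP. I open, go about 28 mm lower (still clear of everything) and close again.

```bash
python3 -m crank '[[0,0,0,0,0,0,1],[0,0,0,0,0,0,1],[0,0,0,0,0,0,1],[0,0,0,0,0,0,1],[0,0,0,0,0,0,1],[0,0,0,0,0,0,1],[0,0,0,0,0,0,1],[0,0,0,0,0,0,1],[0,0,0,0,0,0,1],[0,0,0,0,0,0,1]]' 50
python3 -m crank '[[0,0,3,0,0,0,1],[0,0,3,0,0,0,1],[0,0,3,0,0,0,1],[0,0,3,0,0,0,1],[0,0,3,0,0,0,1],[0,0,3,0,0,0,1],[0,0,3,0,0,0,1],[0,0,3,0,0,0,1],[0,0,2,0,0,0,1],[0,0,2,0,0,0,1]]' 50
python3 -m crank '[[0,0,0,0,0,0,-1],[0,0,0,0,0,0,-1],[0,0,0,0,0,0,-1],[0,0,0,0,0,0,-1],[0,0,0,0,0,0,-1],[0,0,0,0,0,0,-1],[0,0,0,0,0,0,-1],[0,0,0,0,0,0,-1],[0,0,0,0,0,0,-1],[0,0,0,0,0,0,-1]]' 50
```

```text
t: 5.35
tool_pos: [0.4709, -0.0407, 0.1142]
tool_rot: [0.954, -2.993, -0.0]
contact_force: [-0.3, -0.2, -0.3]
opening: 0.0852
grip_force: 0.0
t: 6.18
tool_pos: [0.4709, -0.0407, 0.0859]
tool_rot: [0.954, -2.993, -0.0]
contact_force: [-0.1, -0.0, 1.1]
opening: 0.0855
grip_force: 0.0
t: 7.02
tool_pos: [0.471, -0.0407, 0.0863]
tool_rot: [-0.954, 2.993, -0.0]
contact_force: [-1.0, 1.2, 1.8]
opening: 0.0217
grip_force: 48.9
```

The opening is 21.7 mm at 49 N, so the knob is held on its taper, which is good for lifting. First partial stroke: 10 rows of 4°.

```bash
python3 -m crank '[[-0.2,5.9,0,0,0,0.07,-1],[-0.2,5.9,0,0,0,0.07,-1],[-0.2,5.9,0,0,0,0.07,-1],[-0.2,5.9,0,0,0,0.07,-1],[-0.2,5.9,0,0,0,0.07,-1],[-0.2,5.9,0,0,0,0.07,-1],[-0.2,5.9,0,0,0,0.07,-1],[-0.2,5.9,0,0,0,0.07,-1],[-0.2,5.9,0,0,0,0.07,-1],[-0.2,5.9,0,0,0,0.07,-1]]' 60
cat > st.py <<'E'
from h import *
A=np.array([.540,.0103]);o=ctrl.get_obs();T=o["tool_pos"];d=T[:2]-A
th=np.degrees(np.arctan2(d[1],d[0]))%360;R=Ro.from_rotvec(o["tool_rot"]).as_matrix()
print("t",round(float(o["t"]),2),"theta",th.round(1),"lever",(249.3-th).round(1),"r",np.linalg.norm(d).round(4),"xdir",round(np.degrees(np.arctan2(R[1,0],R[0,0]))%360,1),"z",T[2].round(4),"Ftool",(R.T@o["contact_force"]).round(1),"q6",round(float(o["q"][5]),2),"op",round(float(o["opening"]),4))
E
python3 st.py
```

```text
t: 7.85
tool_pos: [0.4545, 0.0156, 0.0851]
tool_rot: [-0.134, -3.136, -0.0]
contact_force: [-0.8, 0.4, -1.3]
opening: 0.0218
grip_force: 59.4
t 7.85 theta 176.4 lever 72.9 r 0.0857 xdir 175.1 z 0.0851 Ftool [0.8 0.4 1.3] q6 -1.62 op 0.0218
```

```bash
python3 -m crank '[[0,0,0.5,0,0,0,-1],[0,0,0.5,0,0,0,-1],[0,0,0.5,0,0,0,-1],[0,0,0.5,0,0,0,-1],[0,0,0,0,0,0,-1],[0,0,0,0,0,0,-1],[0,0,0,0,0,0,-1],[0,0,0,0,0,0,-1],[0,0,0,0,0,0,-1],[0,0,0,0,0,0,-1]]' 60 >/dev/null; python3 st.py
python3 -m crank '[[0,1.5,0,0,0,0.017,-1],[0,1.5,0,0,0,0.017,-1],[0,1.5,0,0,0,0.017,-1],[0,1.5,0,0,0,0.017,-1],[0,1.5,0,0,0,0.017,-1],[0,1.5,0,0,0,0.017,-1],[0,1.5,0,0,0,0.017,-1],[0,1.5,0,0,0,0.017,-1],[0,1.5,0,0,0,0.017,-1],[0,1.5,0,0,0,0.017,-1]]' 60 >/dev/null; python3 st.py
```

```text
t 8.68 theta 176.6 lever 72.7 r 0.0857 xdir 175.3 z 0.0838 Ftool [ 5.7  3.  -1.1] q6 -1.62 op 0.021
t 9.52 theta 166.7 lever 82.6 r 0.0858 xdir 165.5 z 0.0838 Ftool [ 6.7  1.3 -1.7] q6 -1.42 op 0.0214
```

```bash
python3 -m crank '[[0,0,0,0,0,0,-0.32],[0,0,0,0,0,0,-0.32],[0,0,0,0,0,0,-0.32],[0,0,0,0,0,0,-0.32],[0,0,0,0,0,0,-0.32],[0,0,0,0,0,0,-0.32],[0,0,0,0,0,0,-0.32],[0,0,0,0,0,0,-0.32],[0,0,0,0,0,0,-0.32],[0,0,0,0,0,0,-0.32]]' 60 >/dev/null; python3 st.py
python3 -m crank '[[0,1.5,0,0,0,0.017,-0.32],[0,1.5,0,0,0,0.017,-0.32],[0,1.5,0,0,0,0.017,-0.32],[0,1.5,0,0,0,0.017,-0.32],[0,1.5,0,0,0,0.017,-0.32],[0,1.5,0,0,0,0.017,-0.32],[0,1.5,0,0,0,0.017,-0.32],[0,1.5,0,0,0,0.017,-0.32],[0,1.5,0,0,0,0.017,-0.32],[0,1.5,0,0,0,0.017,-0.32]]' 60 >/dev/null; python3 st.py
python3 -m crank '[[0,1.5,0,0,0,0.017,-0.32],[0,1.5,0,0,0,0.017,-0.32],[0,1.5,0,0,0,0.017,-0.32],[0,1.5,0,0,0,0.017,-0.32],[0,1.5,0,0,0,0.017,-0.32],[0,1.5,0,0,0,0.017,-0.32],[0,1.5,0,0,0,0.017,-0.32],[0,1.5,0,0,0,0.017,-0.32],[0,1.5,0,0,0,0.017,-0.32],[0,1.5,0,0,0,0.017,-0.32]]' 60 >/dev/null; python3 st.py
python3 - <<'E'
from h import *
a=get_image("scene")[:,:,::-1];b=get_image("wrist")[:,:,::-1]
A=cv2.resize(a[180:330,340:490],(400,400),interpolation=cv2.INTER_CUBIC);B=cv2.resize(b[150:400,200:450],(400,400),interpolation=cv2.INTER_CUBIC)
cv2.imwrite("pics/g3.png",np.clip(np.hstack([A,B])*1.6,0,255))
E
```

```text
t 10.35 theta 166.6 lever 82.7 r 0.0843 xdir 165.5 z 0.0842 Ftool [-0.7  0.1  0.1] q6 -1.42 op 0.0289
t 11.18 theta 156.3 lever 93.0 r 0.0845 xdir 155.7 z 0.0841 Ftool [ 1.2 -3.5 -1.4] q6 -1.21 op 0.0287
t 12.02 theta 146.1 lever 103.2 r 0.0844 xdir 145.9 z 0.0841 Ftool [ 2.1 -2.7 -1.4] q6 -1.01 op 0.0287[ WARN:0@3.557] global loadsave.cpp:1063 imwrite_ Unsupported depth image for selected encoder is fallbacked to CV_8U.
```

View pics/g3.png

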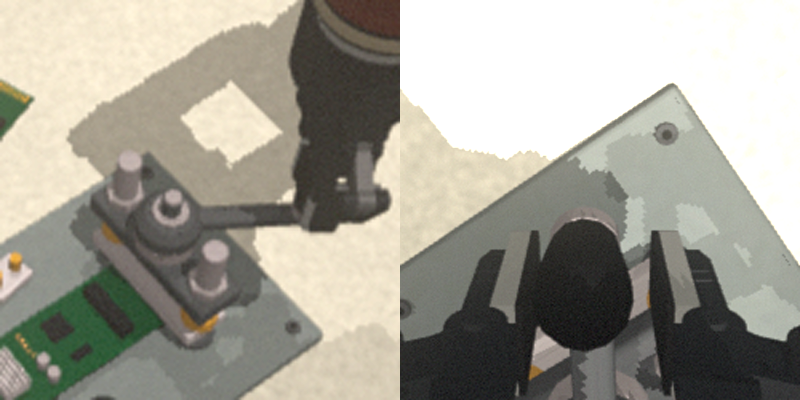

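The wrist view shows the knob at (585,285) standing between the pads with the left pad pushing, and the reading is about −3 N tangential, which is the steady drag. Loose pushing works and the nut is turning. I continue to about 130°, then grip and lift 6 mm.

```bash
python3 -m crank '[[-0.1,4,0,0,0,0.047,-0.32],[-0.1,4,0,0,0,0.047,-0.32],[-0.1,4,0,0,0,0.047,-0.32],[-0.1,4,0,0,0,0.047,-0.32],[-0.1,4,0,0,0,0.047,-0.32],[-0.1,4,0,0,0,0.047,-0.32],[-0.1,4,0,0,0,0.047,-0.32],[-0.1,4,0,0,0,0.047,-0.32],[-0.1,4,0,0,0,0.047,-0.32],[-0.1,4,0,0,0,0.047,-0.32]]' 60 >/dev/null; python3 st.py
python3 -m crank '[[0,-2.5,0,0,0,0,-0.6],[0,0,0,0,0,0,-1],[0,0,0,0,0,0,-1],[0,0,0,0,0,0,-1],[0,0,0,0,0,0,-1],[0,0,0,0,0,0,-1],[0,0,0,0,0,0,-1],[0,0,0,0,0,0,-1],[0,0,0,0,0,0,-1],[0,0,0,0,0,0,-1]]' 60 >/dev/null; python3 st.py
python3 -m crank '[[0,0,-1,0,0,0,-1],[0,0,-1,0,0,0,-1],[0,0,-1,0,0,0,-1],[0,0,-1,0,0,0,-1],[0,0,-1,0,0,0,-1],[0,0,-1,0,0,0,-1],[0,0,0,0,0,0,-1],[0,0,0,0,0,0,-1],[0,0,0,0,0,0,-1],[0,0,0,0,0,0,-1]]' 60 >/dev/null; python3 st.py
```

```text
t 12.95 theta 118.9 lever 130.4 r 0.0849 xdir 119.0 z 0.084 Ftool [ 3.1 -3.5 -1.2] q6 -0.49 op 0.0294
t 13.78 theta 120.2 lever 129.1 r 0.0846 xdir 119.1 z 0.0846 Ftool [ 5.1  2.7 -1.3] q6 -0.49 op 0.0212
t 14.62 theta 120.7 lever 128.6 r 0.0841 xdir 119.1 z 0.0901 Ftool [0.1 4.2 4.6] q6 -0.49 op 0.0219
```

```bash
python3 -m crank '[[0,0,-0.8,0,0,0,-1],[-0.2,-5.9,0,0,0,-0.07,-1],[-0.5,-8.9,0,0,0,-0.105,-1],[-0.5,-8.9,0,0,0,-0.105,-1],[-0.5,-8.9,0,0,0,-0.105,-1],[-0.5,-8.9,0,0,0,-0.105,-1],[-0.5,-8.9,0,0,0,-0.105,-1],[-0.5,-8.9,0,0,0,-0.105,-1],[-0.5,-8.9,0,0,0,-0.105,-1],[-0.5,-8.9,0,0,0,-0.105,-1]]' 60 >/dev/null; python3 st.py
python3 -m crank '[[-0.5,-8.9,0,0,0,-0.105,-1],[-0.5,-8.9,0,0,0,-0.105,-1],[-0.5,-8.9,0,0,0,-0.105,-1],[-0.5,-8.9,0,0,0,-0.105,-1],[-0.5,-8.9,0,0,0,-0.105,-1],[-0.5,-8.9,0,0,0,-0.105,-1],[-0.5,-8.9,0,0,0,-0.105,-1],[-0.5,-8.9,0,0,0,-0.105,-1],[-0.5,-8.9,0,0,0,-0.105,-1],[0,0,0,0,0,0,-1]]' 60 >/dev/null; python3 st.py
```

```text
t 15.45 theta 173.0 lever 76.3 r 0.0835 xdir 171.5 z 0.0924 Ftool [-11.7   2.1   6.3] q6 -1.54 op 0.0217
t 16.28 theta 226.9 lever 22.4 r 0.0836 xdir 225.4 z 0.0923 Ftool [-14.9  -2.    7.4] q6 -2.63 op 0.0212
```

```bash
python3 -m crank '[[-0.8,-6.8,0,0,0,-0.08,-1],[-0.8,-6.8,0,0,0,-0.08,-1],[-0.8,-6.8,0,0,0,-0.08,-1],[0,0,0,0,0,0,-1],[0,0,1,0,0,0,-1],[0,0,1,0,0,0,-1],[0,0,1,0,0,0,-1],[0,0,0,0,0,0,-1],[0,0,0,0,0,0,-1],[0,0,0,0,0,0,-1]]' 60 >/dev/null; python3 st.py
python3 -m crank '[[0,0,1,0,0,0,-1],[0,0,1,0,0,0,-1],[0,0,1,0,0,0,-1],[0,0,1,0,0,0,-1],[0,0,0,0,0,0,-1],[0,0,0,0,0,0,-1],[0,0,0,0,0,0,-1],[0,0,0,0,0,0,-1],[0,0,0,0,0,0,-1],[0,0,0,0,0,0,-1]]' 60 >/dev/null; python3 st.py
```

```text
t 17.12 theta 240.0 lever 9.3 r 0.0837 xdir 239.0 z 0.0889 Ftool [-8.8 -5.5  5.5] q6 -2.88 op 0.0214
t 17.95 theta 240.5 lever 8.8 r 0.084 xdir 239.0 z 0.0861 Ftool [-7.5 -3.1  2. ] q6 -2.88 op 0.0216
```

```bash
python3 -m crank '[[0,0,0,0,0,0,-0.32],[0,0,0,0,0,0,-0.32],[0,0,0,0,0,0,-0.32],[0,0,0,0,0,0,-0.32],[-0.1,3,0,0,0,0.035,-0.32],[-0.1,3,0,0,0,0.035,-0.32],[-0.1,3,0,0,0,0.035,-0.32],[-0.1,3,0,0,0,0.035,-0.32],[-0.1,3,0,0,0,0.035,-0.32],[-0.1,3,0,0,0,0.035,-0.32]]' 60 >/dev/null; python3 st.py
python3 -m crank '[[-0.1,4,0,0,0,0.047,-0.32],[-0.1,4,0,0,0,0.047,-0.32],[-0.1,4,0,0,0,0.047,-0.32],[-0.1,4,0,0,0,0.047,-0.32],[-0.1,4,0,0,0,0.047,-0.32],[-0.1,4,0,0,0,0.047,-0.32],[-0.1,4,0,0,0,0.047,-0.32],[-0.1,4,0,0,0,0.047,-0.32],[-0.1,4,0,0,0,0.047,-0.32],[-0.1,4,0,0,0,0.047,-0.32]]' 60 >/dev/null; python3 st.py
```

```text
t 18.78 theta 227.7 lever 21.6 r 0.0855 xdir 227.0 z 0.0847 Ftool [-0.4 -2.3 -1.5] q6 -2.65 op 0.029
t 19.62 theta 200.8 lever 48.5 r 0.0853 xdir 200.0 z 0.0846 Ftool [ 0.1 -3.3 -1.2] q6 -2.12 op 0.0289
```

The lever is engaged and the drag is about 3 N. I continue more slowly and watch for stiffening.

```bash
python3 -m crank '[[0,1.8,0,0,0,0.021,-0.32],[0,1.8,0,0,0,0.021,-0.32],[0,1.8,0,0,0,0.021,-0.32],[0,1.8,0,0,0,0.021,-0.32],[0,1.8,0,0,0,0.021,-0.32],[0,1.8,0,0,0,0.021,-0.32],[0,1.8,0,0,0,0.021,-0.32],[0,1.8,0,0,0,0.021,-0.32],[0,1.8,0,0,0,0.021,-0.32],[0,1.8,0,0,0,0.021,-0.32]]' 60 >/dev/null; python3 st.py
```

```text
t 20.45 theta 188.0 lever 61.3 r 0.0853 xdir 188.0 z 0.084 Ftool [ 1.6 -3.6 -2.4] q6 -1.88 op 0.029
```

```bash
python3 -m crank '[[0,1.5,0,0,0,0.018,-0.32],[0,1.5,0,0,0,0.018,-0.32],[0,1.5,0,0,0,0.018,-0.32],[0,1.5,0,0,0,0.018,-0.32],[0,1.5,0,0,0,0.018,-0.32],[0,1.5,0,0,0,0.018,-0.32],[0,1.5,0,0,0,0.018,-0.32],[0,1.5,0,0,0,0.018,-0.32],[0,1.5,0,0,0,0.018,-0.32],[0,1.5,0,0,0,0.018,-0.32]]' 60 >/dev/null; python3 st.py
```

```text
t 21.28 theta 177.9 lever 71.4 r 0.0853 xdir 177.7 z 0.084 Ftool [-0.6 -3.5 -1.7] q6 -1.67 op 0.0287
```

```bash
python3 -m crank '[[0,1.5,0,0,0,0.018,-0.32],[0,1.5,0,0,0,0.018,-0.32],[0,1.5,0,0,0,0.018,-0.32],[0,1.5,0,0,0,0.018,-0.32],[0,1.5,0,0,0,0.018,-0.32],[0,1.5,0,0,0,0.018,-0.32],[0,1.5,0,0,0,0.018,-0.32],[0,1.5,0,0,0,0.018,-0.32],[0,1.5,0,0,0,0.018,-0.32],[0,1.5,0,0,0,0.018,-0.32]]' 60 >/dev/null; python3 st.py
```

```text
t 22.12 theta 168.5 lever 80.8 r 0.0852 xdir 167.4 z 0.084 Ftool [-1.7 -7.  -2.3] q6 -1.45 op 0.0293
```

```bash
python3 -m crank '[[0,1.5,0,0,0,0.018,-0.32],[0,1.5,0,0,0,0.018,-0.32],[0,1.5,0,0,0,0.018,-0.32],[0,1.5,0,0,0,0.018,-0.32],[0,1.5,0,0,0,0.018,-0.32],[0,1.5,0,0,0,0.018,-0.32],[0,1.5,0,0,0,0.018,-0.32],[0,1.5,0,0,0,0.018,-0.32],[0,1.5,0,0,0,0.018,-0.32],[0,1.5,0,0,0,0.018,-0.32]]' 60 >/dev/null; python3 st.py
```

```text
t 22.95 theta 159.6 lever 89.7 r 0.085 xdir 157.1 z 0.0838 Ftool [ -3.8 -12.7  -2.8] q6 -1.24 op 0.0294
```

```bash
python3 -m crank '[[0,0.5,0,0,0,0,-0.32],[0,0.5,0,0,0,0,-0.32],[0,0.5,0,0,0,0,-0.32],[0,0.5,0,0,0,0,-0.32],[0,0,0,0,0,0,-0.32],[0,0,0,0,0,0,-0.32],[0,0,0,0,0,0,-0.32],[0,0,0,0,0,0,-0.32],[0,0,0,0,0,0,-0.32],[0,0,0,0,0,0,-0.32]]' 60 >/dev/null; python3 st.py
```

```text
t 23.78 theta 158.6 lever 90.7 r 0.0854 xdir 157.2 z 0.0837 Ftool [ -2.1 -12.7  -3.5] q6 -1.24 op 0.029
```

```bash
python3 -m crank '[[0,0.5,0,0,0,0,-0.32],[0,0.5,0,0,0,0,-0.32],[0,0.5,0,0,0,0,-0.32],[0,0.5,0,0,0,0,-0.32],[0,0,0,0,0,0,-0.32],[0,0,0,0,0,0,-0.32],[0,0,0,0,0,0,-0.32],[0,0,0,0,0,0,-0.32],[0,0,0,0,0,0,-0.32],[0,0,0,0,0,0,-0.32]]' 60 >/dev/null; python3 st.py
```

```text
t 24.62 theta 157.4 lever 91.9 r 0.0857 xdir 157.2 z 0.0836 Ftool [ -1.2 -13.1  -3. ] q6 -1.23 op 0.029
```

The nut is firm: a steady 13 N for the last 2° or so. I back off to the centre, grip, and lift.

```bash
python3 -m crank '[[0,-2,0,0,0,0,-0.32],[0,-2,0,0,0,0,-0.32],[0,-1.5,0,0,0,0,-0.32],[0,0,0,0,0,0,-1],[0,0,0,0,0,0,-1],[0,0,0,0,0,0,-1],[0,0,0,0,0,0,-1],[0,0,0,0,0,0,-1],[0,0,0,0,0,0,-1],[0,0,0,0,0,0,-1]]' 60 >/dev/null; python3 st.py
python3 -m crank '[[0,0,-1,0,0,0,-1],[0,0,-1,0,0,0,-1],[0,0,-1,0,0,0,-1],[0,0,-1,0,0,0,-1],[0,0,-1,0,0,0,-1],[0,0,-1,0,0,0,-1],[0,0,-0.8,0,0,0,-1],[0,0,0,0,0,0,-1],[0,0,0,0,0,0,-1],[0,0,0,0,0,0,-1]]' 60 >/dev/null; python3 st.py
```

```text
t 25.45 theta 160.6 lever 88.7 r 0.0855 xdir 157.1 z 0.0841 Ftool [ -0.7 -13.4  -5.1] q6 -1.24 op 0.0214
t 26.28 theta 160.9 lever 88.4 r 0.0841 xdir 157.1 z 0.0874 Ftool [-17.1  -8.2  17.5] q6 -1.24 op 0.0213
```

A side load is still jamming the lift, so I relax it.

```bash
python3 -m crank '[[0,-1,0,0,0,0,-1],[0,-1,0,0,0,0,-1],[0,0,0,0,0,0,-1],[0,0,0,0,0,0,-1],[0,0,0,0,0,0,-1],[0,0,0,0,0,0,-1],[0,0,0,0,0,0,-1],[0,0,0,0,0,0,-1],[0,0,0,0,0,0,-1],[0,0,0,0,0,0,-1]]' 60 >/dev/null; python3 st.py
```

```text
t 27.12 theta 161.6 lever 87.7 r 0.084 xdir 157.2 z 0.0875 Ftool [-17.7  -5.8  18.4] q6 -1.25 op 0.0211
```

```bash
python3 -m crank '[[0,-1,0,0,0,0,-1],[0,-1,0,0,0,0,-1],[0,-1,0,0,0,0,-1],[0,0,0,0,0,0,-1],[0,0,0,0,0,0,-1],[0,0,0,0,0,0,-1],[0,0,0,0,0,0,-1],[0,0,0,0,0,0,-1],[0,0,0,0,0,0,-1],[0,0,0,0,0,0,-1]]' 60 >/dev/null; python3 st.py
```

```text
t 27.95 theta 162.6 lever 86.7 r 0.0839 xdir 157.2 z 0.0879 Ftool [-18.3  -0.9  18.6] q6 -1.26 op 0.0212
```

The tool's yaw lags the lever by 5°, so the grip friction still twists the lever. I turn the tool back to match.

```bash
python3 -m crank '[[0,0,0,0,0,-0.03,-1],[0,0,0,0,0,-0.03,-1],[0,0,0,0,0,-0.03,-1],[0,0,0,0,0,-0.02,-1],[0,0,0,0,0,0,-1],[0,0,0,0,0,0,-1],[0,0,0,0,0,0,-1],[0,0,0,0,0,0,-1],[0,0,0,0,0,0,-1],[0,0,0,0,0,0,-1]]' 60 >/dev/null; python3 st.py
```

```text
t 28.78 theta 163.9 lever 85.4 r 0.0845 xdir 163.3 z 0.088 Ftool [-14.   -8.8  14.1] q6 -1.36 op 0.0218
```

I reset: lower, loosen, and re-grip without preload.

```bash
python3 -m crank '[[0,0,2,0,0,0,-1],[0,0,2,0,0,0,-1],[0,0,2,0,0,0,-1],[0,0,0.8,0,0,0,-1],[0,0,0,0,0,0,-0.2],[0,0,0,0,0,0,-0.2],[0,0,0,0,0,0,-0.2],[0,0,0,0,0,0,-0.2],[0,0,0,0,0,0,-0.2],[0,0,0,0,0,0,-0.2]]' 60 >/dev/null; python3 st.py
python3 - <<'E'
from h import *
b=get_image("wrist")[:,:,::-1]
cv2.imwrite("pics/g4.png",np.clip(cv2.resize(b[150:400,180:470],(696,600),interpolation=cv2.INTER_CUBIC)*1.8,0,255).astype(np.uint8))
E
```

```text
t 29.62 theta 162.1 lever 87.2 r 0.086 xdir 163.5 z 0.0838 Ftool [-1.4 -1.9  0.3] q6 -1.37 op 0.0341
```

View pics/g4.png

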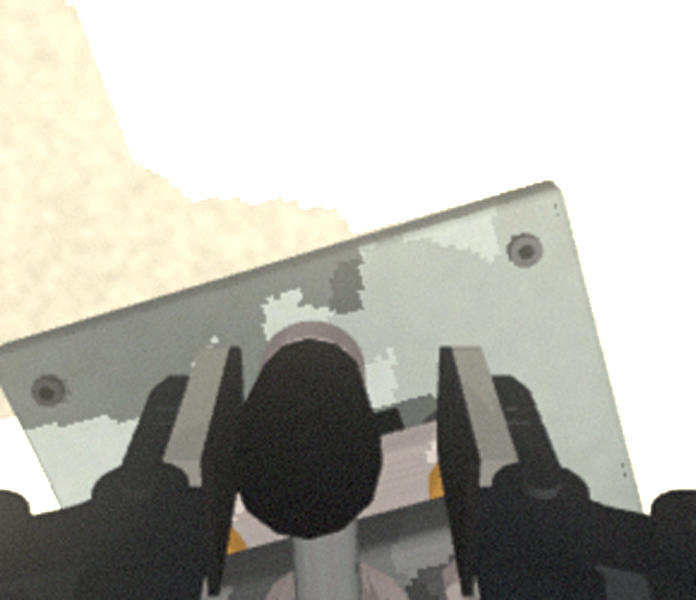

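The view shows the knob at (310,440) against the left pad, with the right pad at (445,440), so the tool is about 5.5 mm ahead of the knob. I recentre and re-grip.

```bash
python3 -m crank '[[0,-2,0,0,0,-0.01,-0.2],[0,-2,0,0,0,-0.01,-0.2],[0,-1.5,0,0,0,-0.01,-0.2],[0,0,0,0,0,0,-0.2],[0,0,0,0,0,0,-1],[0,0,0,0,0,0,-1],[0,0,0,0,0,0,-1],[0,0,0,0,0,0,-1],[0,0,0,0,0,0,-1],[0,0,0,0,0,0,-1]]' 60 >/dev/null; python3 st.py
```

```text
t 30.5 theta 166.1 lever 83.2 r 0.086 xdir 165.2 z 0.084 Ftool [ 3.1 -3.4 -1.9] q6 -1.41 op 0.0215
```

```bash
python3 -m crank '[[0,-1,0,0,0,-0.01,-1],[0,-0.5,0,0,0,-0.01,-1],[0,0,-1,0,0,0,-1],[0,0,-1,0,0,0,-1],[0,0,-1,0,0,0,-1],[0,0,-1,0,0,0,-1],[0,0,-1,0,0,0,-1],[0,0,0,0,0,0,-1],[0,0,0,0,0,0,-1],[0,0,0,0,0,0,-1]]' 60 >/dev/null; python3 st.py
```

```text
t 31.33 theta 167.0 lever 82.3 r 0.0855 xdir 166.4 z 0.089 Ftool [-4.5 -2.5  5.8] q6 -1.43 op 0.0214
```

It lifted freely this time. I swing back exactly 3 serrations (60°).

```bash
python3 -m crank '[[0,0,-1,0,0,0,-1],[-0.2,-5.9,0,0,0,-0.07,-1],[-0.5,-8.9,0,0,0,-0.105,-1],[-0.5,-8.9,0,0,0,-0.105,-1],[-0.5,-8.9,0,0,0,-0.105,-1],[-0.5,-8.9,0,0,0,-0.105,-1],[-0.5,-8.9,0,0,0,-0.105,-1],[-0.5,-8.9,0,0,0,-0.105,-1],[-0.5,-8.9,0,0,0,-0.105,-1],[-0.5,-8.9,0,0,0,-0.105,-1]]' 60 >/dev/null; python3 st.py
python3 -m crank '[[-0.3,-7.4,0,0,0,-0.087,-1],[-0.2,-3,0,0,0,-0.035,-1],[0,0,0,0,0,0,-1],[0,0,0,0,0,0,-1],[0,0,0,0,0,0,-1],[0,0,0,0,0,0,-1],[0,0,0,0,0,0,-1],[0,0,0,0,0,0,-1],[0,0,0,0,0,0,-1],[0,0,0,0,0,0,-1]]' 60 >/dev/null; python3 st.py
```

```text
t 32.17 theta 219.4 lever 29.9 r 0.0851 xdir 218.7 z 0.0906 Ftool [-2.7 -6.1  6.2] q6 -2.5 op 0.0218
t 33.0 theta 226.2 lever 23.1 r 0.085 xdir 225.4 z 0.0906 Ftool [-1.5 -6.6  6. ] q6 -2.62 op 0.0214
```

```bash
python3 -m crank '[[0,0,1,0,0,0,-1],[0,0,1,0,0,0,-1],[0,0,1,0,0,0,-1],[0,0,1,0,0,0,-1],[0,0,1,0,0,0,-1],[0,0,1,0,0,0,-1],[0,0,0,0,0,0,-1],[0,0,0,0,0,0,-1],[0,0,0,0,0,0,-1],[0,0,0,0,0,0,-1]]' 60 >/dev/null; python3 st.py
python3 -m crank '[[0,0,0,0,0,0,-0.32],[0,0,0,0,0,0,-0.32],[0,0,0,0,0,0,-0.32],[0,0,0,0,0,0,-0.32],[0,0.8,0,0,0,0,-0.32],[0,0.8,0,0,0,0,-0.32],[0,0.8,0,0,0,0,-0.32],[0,0.8,0,0,0,0,-0.32],[0,0.8,0,0,0,0,-0.32],[0,0.8,0,0,0,0,-0.32]]' 60 >/dev/null; python3 st.py
```

```text
t 33.83 theta 226.8 lever 22.5 r 0.0855 xdir 225.5 z 0.086 Ftool [ 3.6 -5.5 -0.1] q6 -2.62 op 0.0217
t 34.67 theta 223.1 lever 26.2 r 0.0856 xdir 225.5 z 0.0847 Ftool [ 0.6 -6.3 -2.4] q6 -2.62 op 0.029
```

It is engaged and the nut resists. I push a little more to confirm it is still tight.

```bash
python3 -m crank '[[0,0.7,0,0,0,0,-0.32],[0,0.7,0,0,0,0,-0.32],[0,0.6,0,0,0,0,-0.32],[0,0,0,0,0,0,-0.32],[0,0,0,0,0,0,-0.32],[0,0,0,0,0,0,-0.32],[0,0,0,0,0,0,-0.32],[0,0,0,0,0,0,-0.32],[0,0,0,0,0,0,-0.32],[0,0,0,0,0,0,-0.32]]' 60 >/dev/null; python3 st.py
```

```text
t 35.5 theta 222.1 lever 27.2 r 0.0858 xdir 225.5 z 0.0849 Ftool [ 1.4 -8.2 -2. ] q6 -2.62 op 0.0292
```

The resistance is 8 N with hardly any movement, so the nut is still tight. I back off, open, rise and check.

```bash
python3 -m crank '[[0,-1.5,0,0,0,0,-0.32],[0,-1.5,0,0,0,0,-0.2],[0,-1.5,0,0,0,0,0.2],[0,0,0,0,0,0,0.2],[0,0,0,0,0,0,0.2],[0,0,0,0,0,0,0.2],[0,0,0,0,0,0,0.2],[0,0,-3,0,0,0,0.2],[0,0,-5,0,0,0,0.2],[0,0,-8,0,0,0,0.2]]' 60
python3 -m crank '[[0,0,-10,0,0,0,0.2],[0,0,-10,0,0,0,0.2],[0,0,-10,0,0,0,0.2],[0,0,-15,0,0,0,0.2],[0,0,-15,0,0,0,0.2],[0,0,-15,0,0,0,0.2],[0,0,-15,0,0,0,0.2],[0,0,-10,0,0,0,0.2],[0,0,0,0,0,0,0.2],[0,0,0,0,0,0,0.2]]' 60
python3 - <<'E'
from h import *
o=ctrl.get_obs();w=get_image("wrist")[:,:,::-1];a=get_image("scene")[:,:,::-1]
k=at("top",0,0,0)
A=cv2.resize(a[180:400,240:500],(390,330));W=cv2.resize(w,(410,308))
c=np.zeros((330,800,3),np.uint8);c[:,:390]=A;c[:308,390:]=W
cv2.imwrite("pics/end.png",np.clip(c*1.5,0,255).astype(np.uint8));cv2.imwrite("pics/wend.png",w)
import json;json.dump({q:np.array(o[q]).tolist() for q in("tool_pos","tool_rot")},open("w2.json","w"))
E
python3 st.py
```

```text
t: 36.33
tool_pos: [0.4777, -0.049, 0.0999]
tool_rot: [1.215, -2.896, -0.001]
contact_force: [0.1, 0.7, -0.3]
opening: 0.0511
grip_force: 0.0
t: 37.17
tool_pos: [0.4787, -0.0493, 0.2009]
tool_rot: [-1.215, 2.896, -0.002]
contact_force: [-0.4, -0.5, -0.0]
opening: 0.0512
grip_force: 0.0
t 37.27 theta 223.6 lever 25.7 r 0.086 xdir 225.5 z 0.1991 Ftool [0.8 0.4 0.3] q6 -2.62 op 0.051
```

View pics/end.png

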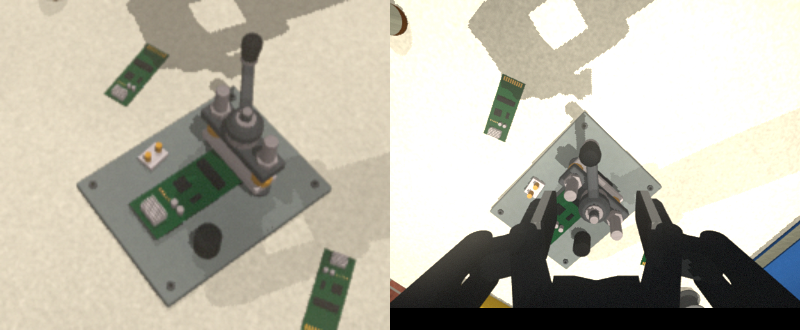

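The end view shows the lever seated near the right pillar with its knob at (250,48). The board, the loupe at (207,240) and the base are unmoved, and the gripper is clear.

```bash
python3 -c "
from station import ctrl
print(ctrl.finish_job())"
```

```text
the job is handed in; nothing more can be done
None
```

I handed the job in at about 37 s of the 72 s, with no verdict returned. The nut was pulled up to about 13 N at the knob, and the lever is parked about 25° from the right-hand pillar. I take it to be fully down because it carried an 8 N push, but I did not measure the knob's height. The board and loupe looked unmoved in the last view; the bottle was not in that picture, though the arm stayed well clear of it.

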